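Slide the slide case home into its corner stop

ROBOT

A 7-joint arm with a two-finger parallel gripper is mounted at the origin on a cart in front of the work surface, level with it; the furniture and walls round the work are solid. World frame = base frame: x ahead of the robot, y to its left, z up, the work surface at z = 0. Lengths are in m, angles in degrees, forces in N, time in s.
With the tool pointing down it reaches from about 0.35 to 0.9 m from the base axis. Payload 8.1 kg.
Tool frame: the origin (TCP) lies at the very end of the fingers, on their centre line; the grasp point (between the pads) lies 19 mm behind it; z points along the fingers, y is the direction in which the jaws open and shut (so a half turn about z gives the same grasp; the last joint's range is limited). The gripper opens to 92 mm and grips with 3 to 60 N. Pads are 19 mm wide; open, the fingers measure 130 mm over their backs; the gripper's body (75 mm by 190 mm) begins 47 mm behind the grasp point.
Start: joints at [-81.967, 24.895, 1.432, 90.138, -0.665, 64.973, -4.303], TCP at [0.15, 0.607, 0.206] pointing down, gripper open.
Joint ranges: [-149.89, 149.89], [-25.12, 119.58], [-72.63, 75.52], [4.76, 147.25], [-75.54, 255.54], [6.69, 114.76], [-157.13, 157.13]. Speed limits (degrees/s): [127.2, 127.2, 172.46, 172.46, 180, 180, 180].

INTERFACE

Orientations are given as [roll, pitch, yaw] about the fixed x, y, z axes, in that order (R = Rz(yaw) Ry(pitch) Rx(roll)).
In Python, from plant import telemetry, snapshot, calibration, workorder gives the robot as it stands.
- The arm moves only by the tool arm_command, never from a script. Its argument "commands" is one flat list of numbers, 5 for each row, row after row: the shift along the tool's x, y, z in units of 25 mm (1.0 is 25 mm), then the turn about the tool's z in units of 6 degrees (1.0 is 6 degrees), then the closure, from 0 (fully open) to 1 (shut). In form: [tx, ty, tz, roll, fingers, tx, ty, tz, roll, fingers, ...]. A call has 1 to 12 rows; each row is the pose to reach, as a shift and turn from the pose measured when the call began, along the tool's axes at that moment; what a row does not reach only later rows make up. A row lasts 1/12 s, in which the tool goes at most 41.7 mm and 7.16 degrees, less where a joint would pass 70% of its speed; a pose out of reach is approached as far as the arm can. A call with a gripper value outside its range is refused whole. The fingers move at their own pace and stop on an object; "grip_force" is the grip in N (left out, the last holds). Time passes only in rows, so rows that repeat a pose let the fingers close. It gives the time, the measured TCP pose, the force and the opening at its end, in the units of the state.
- telemetry.state(): the state, without advancing time (a new reading comes with each control period).
- snapshot(name): name is "scene" or "top" or "wrist"; returns the picture (480x640x3 uint8, red, green, blue); there is no depth.
- calibration(name): a dict with "mtx" (3x3 intrinsics, pixels), "k1" (the pictures are not rectified: a ray, as slopes to the right and down, at radius r is drawn at 1 + k1 r^2 times it, then the intrinsics apply), "R" (3x3) and "t" (3): a world point X has camera coordinates R X + t. Camera axes: x right, y down, z forward; pixel columns grow to the right and rows downward; lengths in m; the calibration is good to about 2 mm. A picture is of the moment at which its call begins: read the wrist's pose just before it. calibration takes no time and is no camera call; for the wrist camera it gives the pose at the moment of the call.
- workorder.finish_job(): hands the job in, once; it reports no verdict.
The state is a dict: "time": time; "joints": joint angles; "joint_velocities": joint speeds; "joint_torque": joint torques, N m; "tool_pos": TCP position; "orientation": TCP orientation; "wrist_force": force on the tool from outside, world axes, zero at the start; "wrist_torque": the same for the moment, N m; "grip_width": finger opening in m.
Only numpy, scipy, OpenCV 4.12 (cv2) and the standard library are available. Lean on these libraries where they do the work, as an engineer would, in place of code of your own. Each camera call takes 0.05 s, during which the arm holds its last target.

TASK

Push the dark-blue slide case that stands in the open near the middle of the worktop along it into the aluminium corner stop, until its hinge side is flush against the back rail and its left side flush against the side rail. Only push it with the fingers: do not pick it up or tip it. Leave the vials, the bottle and the other small things round about standing and lying where they are.

Things in the scene. Friction and masses are not known exactly. Their poses are not given: they have to be found in the camera images.
- blue_case: closed dark-blue slide case, pale label on the lid, 34 mm high, 0.11 to 0.23 kg, free to slide. Origin: centre of its underside. Faces at x = -44 mm (towards the robot; white catch sticks out 2 mm more), x = +42 mm (hinge side, away from the robot), y = -49 and +49 mm. Starts in front and to the right of the dock, its yaw within 0.3 rad of the stop's
- case_corner (a point): the lower corner of the blue case where its hinge side and its left (+y) side meet: 42 mm along x and 49 mm along y from the case's origin. It lies in the inner corner of the stop when the case is home
- corner_stop: L-shaped stop of two fixed aluminium rails, 14 mm thick, 20 mm high, yaw -0.1 to 0.3 rad. Origin: inner corner of the stop faces, at worktop level. Back rail: face in the plane x = 0, from y = 14 to -135 mm. Side rail: face in the plane y = 0, from x = 0 to -120 mm. The case sits at -x, -y, yellow tape round it; fully home its origin is at x = -42, y = -49 mm, same yaw
- blue_vial: sample vial with a blue screw cap, 22 mm diameter, 52 mm high, standing in front of (on the robot's side of) the dock; loose, to be left alone. Origin: centre of its underside
- black_vial: sample vial with a black screw cap, 22 mm diameter, 52 mm high, standing to the left; loose, to be left alone. Origin: centre of its underside
- brown_bottle: brownish dropper bottle with a black top, 33 mm diameter, 84 mm high, standing to the left; loose, to be left alone. Origin: centre of its underside
- canister: short black canister with a grey-blue cap, 40 mm diameter, 51 mm high, standing to the left; loose, to be left alone. Origin: centre of its underside
- rubber_blower: black rubber dust blower lying down, 92 x 47 x 47 mm, behind the work; loose, to be left alone. Origin: centre of its underside
- red_pen: white and red marker pen lying near the front edge, 135 mm long along its y axis, 17 mm thick; loose, to be left alone. Origin: centre of its underside
Mind the look-alikes: they are no part of the job. Of the things that look like the blue_case, the larger one is meant.

How it is judged:
By the outcome, as a careful person would: the job done as asked, in the order asked, and still so for the second after the job is handed in, with the robot touching nothing.
It also fails if it takes over 61 s, if anything falls off the work surface, if the arm or the gripper's body presses on something with over 40 N, if the wrist force passes 120 N, or if a joint passes its speed limit or range.

## Working session

There is one attempt and no reset: what is moved stays moved. The work goes in short steps, Python scripts to look and compute and a tool call to move; the robot and the scene stay as the last step left them, time stands still between calls to the robot, and variables do not carry over. Pictures are saved under pics/ and viewed, and the job is handed in when it is done.

Besides the shell and the picture viewer there is one more tool, called after "Emit:" in YAML: its name, and indented under it one key for each argument. arm_command: Moves the arm, as the interface text tells. Its arguments: {"type":"object","properties":{"commands":{"type":"array","items":{"type":"number"}},"grip_force":{"type":"number"}},"required":["commands"]}

```bash
mkdir -p pics; ls; python3 - <<'E'
from plant import telemetry, snapshot, calibration
import cv2
s=telemetry.state();print({k:s[k] for k in('time','tool_pos','orientation','grip_width','wrist_force')})
for n in('scene','top'):
    cv2.imwrite(f'pics/{n}0.png',snapshot(n)[:,:,::-1]); c=calibration(n); print(n,c)
E
```

```text
pics
{'time': 0.0, 'tool_pos': array([0.15017927, 0.60613389, 0.20474587]), 'orientation': array([-1.79910630e+02,  5.81312860e-03,  1.66084814e+02]), 'grip_width': 0.09186433552572644, 'wrist_force': array([-0.24044184,  0.03632565,  0.3346155 ])}
scene {'mtx': array([[556.4806801 ,   0.        , 319.81702609],
       [  0.        , 556.4806801 , 247.31597064],
       [  0.        ,   0.        ,   1.        ]]), 'k1': -0.12444773587438233, 'R': array([[-0.88857545, -0.45845154,  0.01599549],
       [-0.3364005 ,  0.62751559, -0.70218152],
       [ 0.31187878, -0.62932215, -0.71181828]]), 't': array([0.4999757 , 0.20856545, 0.85449777])}
top {'mtx': array([[501.40253565,   0.        , 329.73382087],
       [  0.        , 501.40253565, 239.37832796],
       [  0.        ,   0.        ,   1.        ]]), 'k1': -0.09561088691317393, 'R': array([[ 0.00811138, -0.99982297,  0.01697726],
       [-0.99859736, -0.00898744, -0.05217791],
       [ 0.05232125, -0.01653021, -0.99849348]]), 't': array([-0.00338867,  0.56188576,  0.9095595 ])}
```

View pics/scene0.png

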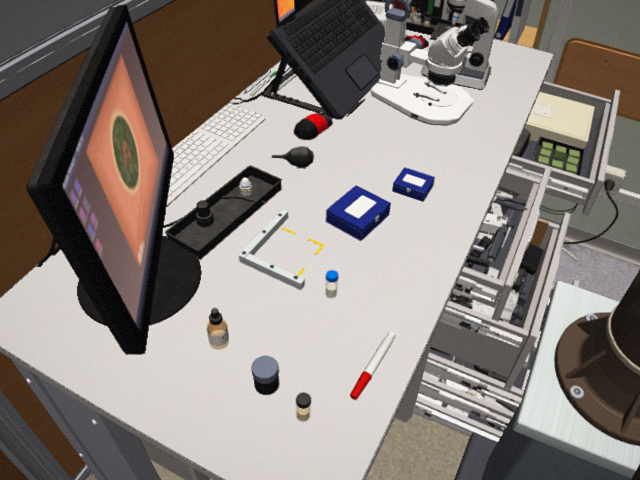

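View pics/top0.png

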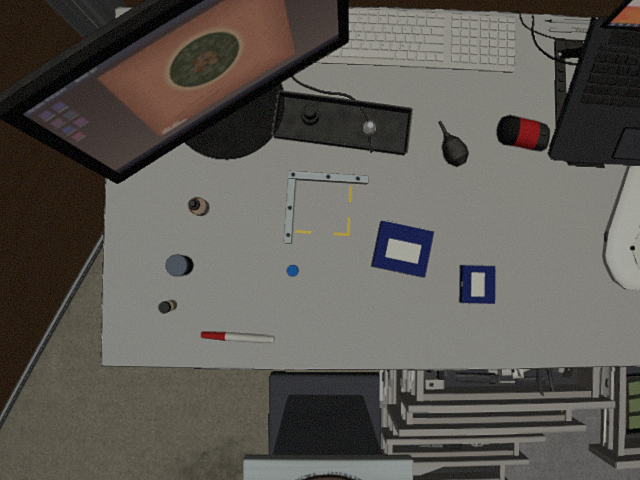

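Two dark-blue cases can be confused in the top view: the larger at (403,249) and the smaller at (478,284). The larger one is meant, so I'll check it in a close crop.

```bash
python3 - <<'E'
import cv2
i=cv2.imread('pics/top0.png')
cv2.imwrite('pics/crop_case.png',cv2.resize(i[205:315,365:505],None,fx=5.5,fy=5.4,interpolation=cv2.INTER_CUBIC))
cv2.imwrite('pics/crop_stop.png',cv2.resize(i[160:285,270:400],None,fx=6,fy=4.8 if 0 else 4.8,interpolation=cv2.INTER_CUBIC)) if 0 else cv2.imwrite('pics/crop_stop.png',cv2.resize(i[165:265,275:375],None,fx=6,fy=6,interpolation=cv2.INTER_CUBIC))
E
```

```text
(no output)
```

View pics/crop_case.png

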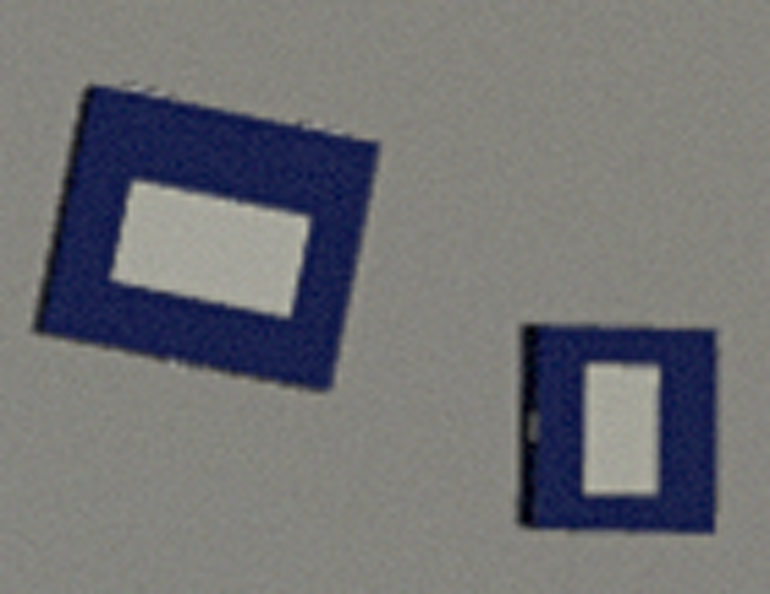

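View pics/crop_stop.png

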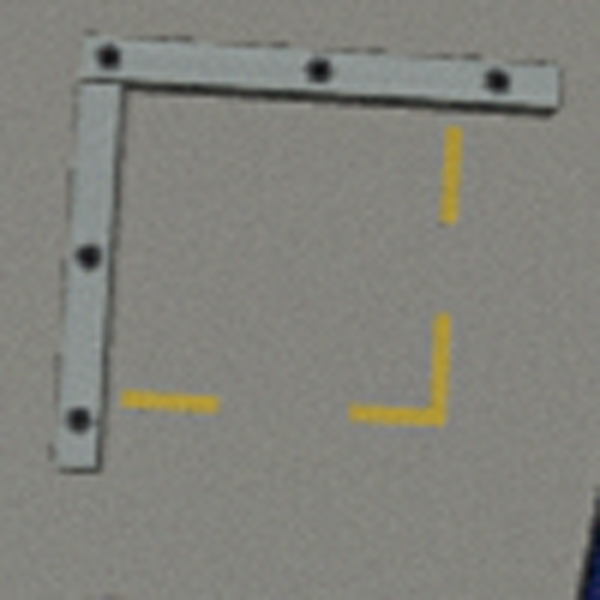

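```bash
cat > h.py <<'E'
import numpy as np, cv2
from scipy.optimize import least_squares
from plant import calibration
def proj(c,X):
    p=(c['R']@np.atleast_2d(X).T).T+c['t']; s=p[:,:2]/p[:,2:]
    r2=(s**2).sum(1,keepdims=True); s=s*(1+c['k1']*r2)
    return s@np.diag([c['mtx'][0,0],c['mtx'][1,1]])+c['mtx'][:2,2]
def unproj(c,uv,z):
    uv=np.atleast_2d(uv).astype(float); d=(uv-c['mtx'][:2,2])/[c['mtx'][0,0],c['mtx'][1,1]]
    s=d.copy()
    for _ in range(20): s=d/(1+c['k1']*(s**2).sum(1,keepdims=True))
    ray=np.c_[s,np.ones(len(s))]@c['R']; o=-c['R'].T@c['t']
    return o+ray*((z-o[2])/ray[:,2])[:,None]
def W(p,L):
    L=np.atleast_2d(L); c,s=np.cos(p[2]),np.sin(p[2])
    return np.c_[p[0]+c*L[:,0]-s*L[:,1],p[1]+s*L[:,0]+c*L[:,1],L[:,2]]
def fit(c,L,uv,p0):
    r=least_squares(lambda p:(proj(c,W(p,L))-uv).ravel(),p0); return r.x,np.abs(r.fun).max()
CASE=np.array([[.042,.049,.034],[.042,-.049,.034],[-.044,-.049,.034],[-.044,.049,.034]])
STOP=np.array([[0,0,.02],[0,-.135,.02],[-.12,0,.02],[.014,-.135,.02],[-.12,.014,.02]])
def rel(stop,case):
    d=np.array(case[:2])-stop[:2];c,s=np.cos(stop[2]),np.sin(stop[2])
    return np.array([c*d[0]+s*d[1],-s*d[0]+c*d[1],case[2]-stop[2]])
E
python3 - <<'E'
from h import *
c=calibration('top'); print('cam',-c['R'].T@c['t'])
i=cv2.imread('pics/top0.png').astype(int)
m=((i[:,:,0]>55)&(i[:,:,0]-i[:,:,2]>35)).astype('uint8')
m[:, :365]=0;m[:,450:]=0
cn=max(cv2.findContours(m,0,1)[0],key=cv2.contourArea); hull=cv2.convexHull(cn); print(hull.shape,cv2.minAreaRect(hull))
k=lambda x,y,ox,oy,fx,fy:[ox+(x+.5)/fx-.5,oy+(y+.5)/fy-.5]
uv=np.array([k(x,y,365,205,5.5,5.4) for x,y in[(92,88),(380,143),(330,390),(40,330)]])
case,e=fit(c,CASE,uv,[.5,-.15,-.2]);print('case',case,e)
su=np.array([k(x,y,275,165,6,6) for x,y in[(124,85),(558,107),(100,469),(560,66),(58,468)]])
stop,e=fit(c,STOP,su,[.65,.08,0]);print('stop',stop,e)
print('rel',rel(stop,case))
for n,u,z in[('bluevial',(292.5,270.5),.052),('pen',(237,337),.017)]: print(n,unproj(c,u,z))
np.save('stop.npy',stop)
# check overlay in scene
c2=calibration('scene');im=cv2.imread('pics/scene0.png')
for P,L in((case,CASE),(stop,STOP)):
    for u in proj(c2,W(P,L)): cv2.circle(im,tuple(np.round(u*1).astype(int)),1,(0,255,0),-1)
cv2.imwrite('pics/ov.png',cv2.resize(im[170:310,220:420],None,fx=4,fy=4))
E
```

```text
cam [0.51353583 0.01669706 0.93756479]
(18, 1, 2) ((402.73211669921875, 248.52259826660156), (52.84169006347656, 46.14634704589844), 11.888657569885254)
case [ 0.54638628 -0.13124605 -0.19570761] 0.996756339967078
stop [ 0.67371575  0.06646186 -0.04528793] 0.627272922846771
rel [-0.1182482  -0.20326971 -0.15041968]
bluevial [[0.50442458 0.06722148 0.052     ]]
pen [[0.38163765 0.16946783 0.017     ]]
```

View pics/ov.png

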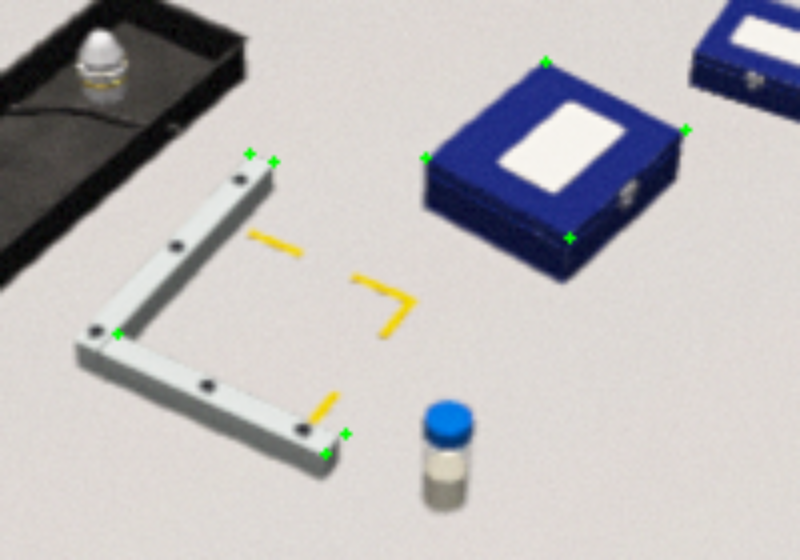

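```bash
cat > go.py <<'E'
import sys,numpy as np
from plant import telemetry
from scipy.spatial.transform import Rotation as Ro
s=telemetry.state();R=Ro.from_euler('xyz',s['orientation'],degrees=True)
def units(x,y,z,yaw):
    d=R.inv().apply(np.array([x,y,z])-s['tool_pos'])/.025
    t=-((yaw-s['orientation'][2]+180)%360-180)/6
    return np.round(np.r_[d,t],2)
if __name__=='__main__':
    print(round(s['time'],2),np.round(s['tool_pos'],4),np.round(s['orientation'],2),np.round(s['wrist_force'],2),round(s['grip_width'],4))
    a=[float(v) for v in sys.argv[1:]]
    for k in range(0,len(a),4): print(units(*a[k:k+4]))
E
python3 go.py .36 .24 .17 166
```

```text
0.1 [0.1502 0.6062 0.2048] [-1.7992e+02  1.0000e-02  1.6608e+02] [ 0.14 -0.86  0.11] 0.0918
[-1.167e+01 -1.220e+01  1.410e+00  1.000e-02]
```

Emit:
arm_command:
  commands: [-1.2, -1.2, 0, 0, 0.46, -2.4, -2.4, 0, 0, 0.46, -3.6, -3.6, 0.2, 0, 0.46, -4.7, -4.9, 0.4, 0, 0.46, -5.9, -6.1, 0.6, 0, 0.46, -7, -7.3, 0.8, 0, 0.46, -8.2, -8.5, 1, 0, 0.46, -9.4, -9.8, 1.2, 0, 0.46, -10.5, -11, 1.4, 0, 0.46, -11.6, -12.2, 1.4, 0, 0.46, -11.6, -12.2, 1.4, 0, 0.46]

```text
time: 1.02
tool_pos: [0.3607, 0.2335, 0.1699]
orientation: [-179.8, 0.0, 165.6]
wrist_force: [0.5, 0.2, -0.5]
grip_width: 0.0495
```

```bash
python3 go.py .46 -.113 .12 168.8
```

```text
1.02 [0.3607 0.2335 0.1699] [-1.7977e+02  4.0000e-02  1.6564e+02] [ 0.51  0.22 -0.54] 0.0495
[ -7.28 -12.44   2.05  -0.53]
```

Emit:
arm_command:
  commands: [-0.7, -1.2, 0, 0, 0.46, -1.4, -2.4, 0, -0.1, 0.46, -2.2, -3.7, 0, -0.2, 0.46, -2.9, -5, 0, -0.3, 0.46, -3.6, -6.2, 0, -0.4, 0.46, -4.4, -7.5, 0.5, -0.5, 0.46, -5.1, -8.7, 1, -0.5, 0.46, -5.8, -10, 1.5, -0.5, 0.46, -6.6, -11.2, 2, -0.5, 0.46, -7.3, -12.4, 2, -0.5, 0.46, -7.3, -12.4, 2, -0.5, 0.46, -7.3, -12.4, 2, -0.5, 0.46]

```text
time: 2.02
tool_pos: [0.4605, -0.1142, 0.121]
orientation: [-179.7, -0.0, 168.4]
wrist_force: [-1.5, -0.4, -1.0]
grip_width: 0.0495
```

```bash
python3 go.py .466 -.1152 .04 168.8 .466 -.1152 .009 168.8; python3 - <<'E'
from plant import snapshot
import cv2
cv2.imwrite('pics/top1.png',snapshot('top')[:,:,::-1]);cv2.imwrite('pics/scene1.png',snapshot('scene')[:,:,::-1])
E
```

```text
2.02 [ 0.4605 -0.1142  0.121 ] [-179.71   -0.    168.39] [-1.51 -0.45 -1.01] 0.0495
[-0.22  0.02  3.24 -0.07]
[-0.22  0.03  4.48 -0.07]
```

View pics/top1.png

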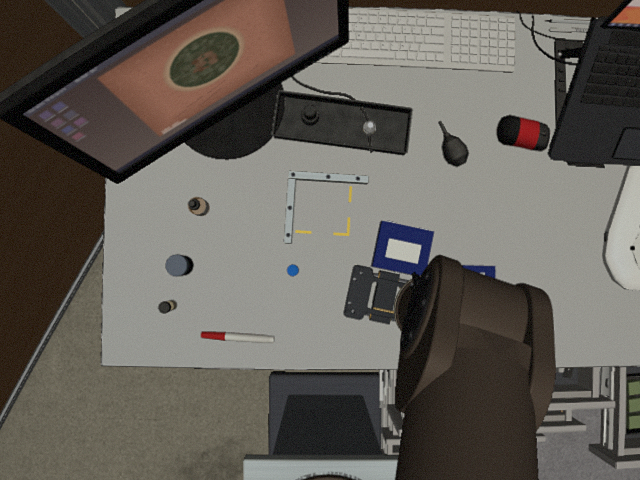

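View pics/scene1.png

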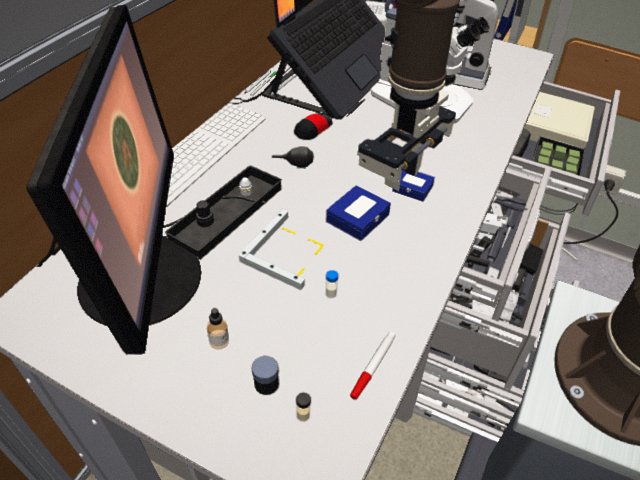

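The top view shows the gripper at about (385,290), in front of the case at (403,249). It is clear of the small case and the vial at (292,270), so I'll lower it there.

Emit:
arm_command:
  commands: [-0.1, 0, 1, 0, 0.46, -0.2, 0, 2, 0, 0.46, -0.2, 0, 3, 0, 0.46, -0.2, 0, 4, 0, 0.46, -0.2, 0, 4.4, 0, 0.46, -0.2, 0, 4.5, 0, 0.46, -0.2, 0, 4.5, 0, 0.46]

```text
time: 2.7
tool_pos: [0.4649, -0.1118, 0.0087]
orientation: [-179.8, -0.1, 168.7]
wrist_force: [0.4, 0.3, -1.1]
grip_width: 0.0497
```

```bash
python3 go.py .4807 -.1181 .009 168.8 ; python3 - <<'E'
from plant import snapshot
import cv2
cv2.imwrite('pics/wrist2.png',snapshot('wrist')[:,:,::-1]);cv2.imwrite('pics/scene2.png',cv2.resize(snapshot('scene')[120:270,300:500,::-1],None,fx=4,fy=4))
E
```

```text
2.7 [ 0.4649 -0.1118  0.0087] [-1.7980e+02 -7.0000e-02  1.6874e+02] [ 0.39  0.31 -1.06] 0.0497
[-0.67 -0.12 -0.01 -0.01]
```

View pics/wrist2.png

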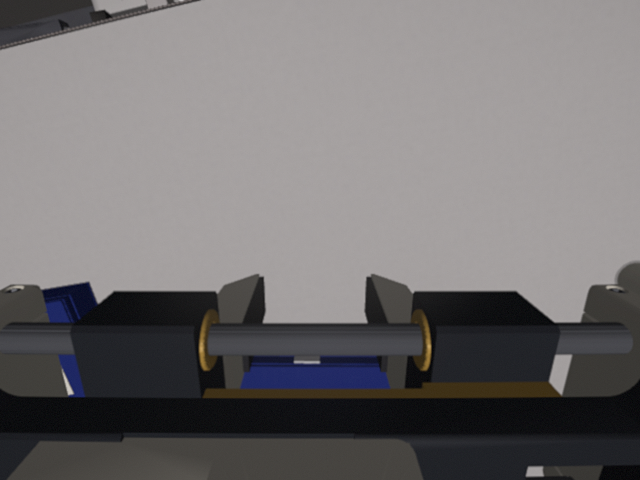

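View pics/scene2.png

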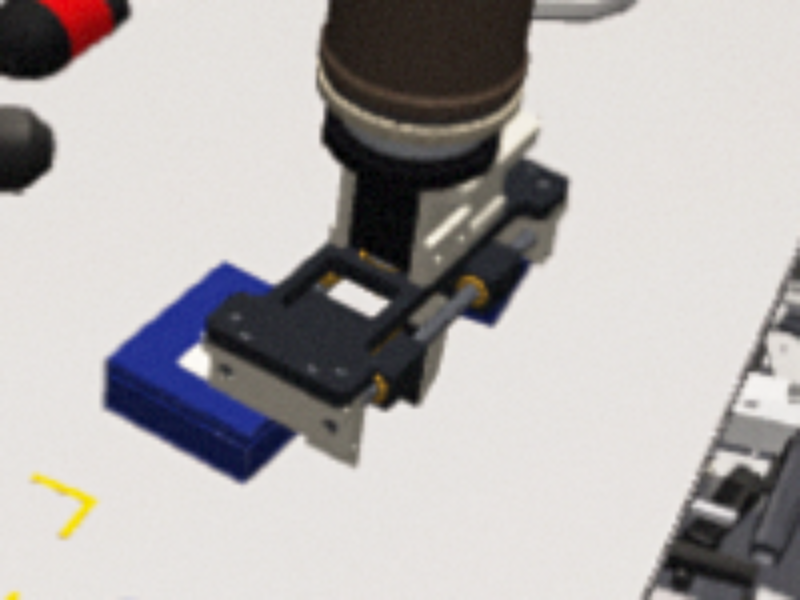

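```bash
cat > pa.py <<'E'
from go import *
from h import *
stop=np.load('stop.npy')
def tcp(rc,off,yawoff,d=0):  # rc: case pose in stop frame; off: TCP in case frame
    w=W(stop,[rc[0],rc[1],0])[0]; y=stop[2]+rc[2]
    p=W([w[0],w[1],y],[off[0],off[1],0])[0]
    return p[0],p[1],np.degrees(y)+yawoff
E
python3 - <<'E'
from pa import *
a=np.array([-.1182,-.2033,-.1504]);b=np.array([-.050,-.2005,0])
print(units(*tcp(a,(-.064,0),180)[:2],.009,tcp(a,(-.064,0),180)[2]))
for f in np.linspace(0,1,11)[0:]:
    rc=a+(b-a)*f; rc[2]=a[2]*(1-min(1,f/.85))
    x,y,w=tcp(rc,(-.054,0),180); print(np.round((x,y,w),3),units(x,y,.009,w))
E
```

```text
[-0.75 -0.11  0.03 -0.02]
[ 4.93000e-01 -1.21000e-01  1.68788e+02] [-1.15 -0.11  0.03 -0.02]
[ 5.00000e-01 -1.22000e-01  1.69802e+02] [-1.42 -0.1   0.03 -0.18]
[ 5.07000e-01 -1.23000e-01  1.70816e+02] [-1.69 -0.08  0.03 -0.35]
[ 5.13000e-01 -1.24000e-01  1.71829e+02] [-1.95 -0.07  0.03 -0.52]
[ 5.20000e-01 -1.25000e-01  1.72843e+02] [-2.23 -0.05  0.03 -0.69]
[ 5.27000e-01 -1.26000e-01  1.73857e+02] [-2.5  -0.04  0.03 -0.86]
[ 5.34000e-01 -1.27000e-01  1.74871e+02] [-2.77 -0.03  0.03 -1.03]
[ 5.40000e-01 -1.28000e-01  1.75884e+02] [-3.04 -0.01  0.03 -1.2 ]
[ 5.47000e-01 -1.29000e-01  1.76898e+02] [-3.31  0.    0.03 -1.37]
[ 5.54000e-01 -1.29000e-01  1.77405e+02] [-3.58  0.04  0.03 -1.45]
[ 5.61000e-01 -1.29000e-01  1.77405e+02] [-3.85  0.09  0.03 -1.45]
```

Emit:
arm_command:
  commands: [-0.4, -0.1, 0, 0, 0.46, -0.75, -0.1, 0, 0, 0.46, -0.95, -0.1, 0, 0, 0.46, -1.15, -0.1, 0, 0, 0.46, -1.3, -0.1, 0, -0.1, 0.46, -1.45, -0.1, 0, -0.2, 0.46, -1.6, -0.1, 0, -0.3, 0.46, -1.75, -0.1, 0, -0.4, 0.46, -1.9, -0.1, 0, -0.5, 0.46, -2.05, -0.1, 0, -0.6, 0.46, -2.2, -0.05, 0, -0.7, 0.46, -2.2, -0.05, 0, -0.7, 0.46]

```text
time: 3.8
tool_pos: [0.5207, -0.1244, 0.0099]
orientation: [-179.8, 0.1, 173.0]
wrist_force: [0.7, 0.3, 0.1]
grip_width: 0.0499
```

```bash
python3 go.py; python3 - <<'E'
from plant import snapshot
import cv2
i=snapshot('top')[:,:,::-1];cv2.imwrite('pics/top3f.png',i);cv2.imwrite('pics/top3.png',cv2.resize(i[160:300,270:460],None,fx=4,fy=4,interpolation=cv2.INTER_CUBIC))
E
```

```text
3.8 [ 0.5207 -0.1244  0.0099] [-1.7980e+02  1.1000e-01  1.7297e+02] [0.71 0.34 0.13] 0.0499
```

View pics/top3.png

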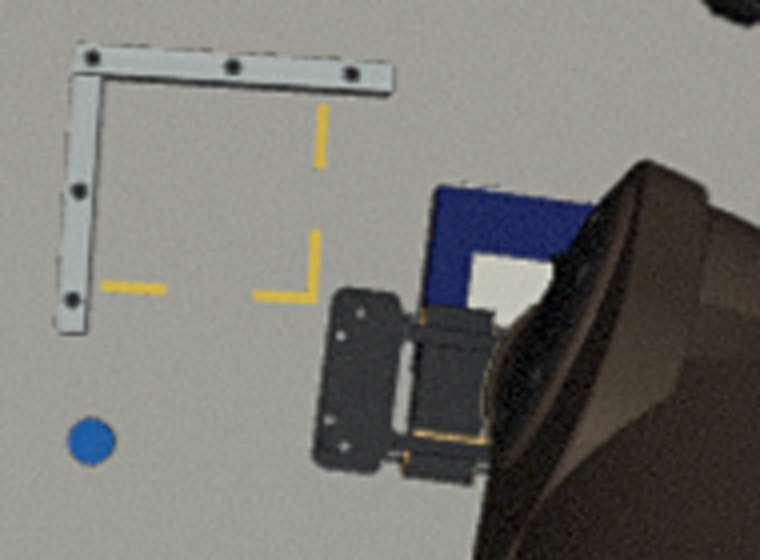

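```bash
cat > meas.py <<'E'
from h import *
stop=np.load('stop.npy')
def edge(p,q,crop,z=.034):
    """p=left hinge corner, q=other point on hinge edge, crop px -> case pose in stop frame"""
    ox,oy,f=crop; c=calibration('top')
    P=unproj(c,[[ox+(u+.5)/f-.5,oy+(v+.5)/f-.5] for u,v in(p,q)],z)
    d=P[0]-P[1]; yaw=np.arctan2(-d[0],d[1])
    o=W([P[0][0],P[0][1],yaw],[-.042,-.049,0])[0]
    return rel(stop,[o[0],o[1],yaw])
E
python3 - <<'E'
from meas import *
print(edge((438,187),(598,205),(270,160,4)))
E
```

```text
[-0.08960524 -0.20277477 -0.05510263]
```

```bash
python3 - <<'E'
from pa import *
a=np.array([-.0905,-.2025,-.080]);b=np.array([-.047,-.2015,0])
for f in np.linspace(0,1,6):
    rc=a+(b-a)*f; rc[2]=a[2]*(1-min(1,f/.8))
    x,y,w=tcp(rc,(-.0545,0),180); print(np.round((x,y,w),3),units(x,y,.009,w))
E
```

```text
[ 5.20000e-01 -1.25000e-01  1.72822e+02] [ 0.01 -0.02  0.03  0.02]
[ 5.29000e-01 -1.26000e-01  1.73967e+02] [-0.34 -0.03  0.03 -0.17]
[ 5.37000e-01 -1.27000e-01  1.75113e+02] [-0.69 -0.04  0.04 -0.37]
[ 5.46000e-01 -1.29000e-01  1.76259e+02] [-1.04 -0.05  0.04 -0.56]
[ 5.54000e-01 -1.30000e-01  1.77405e+02] [-1.38 -0.05  0.04 -0.75]
[ 5.63000e-01 -1.30000e-01  1.77405e+02] [-1.73 -0.02  0.04 -0.75]
```

Emit:
arm_command:
  commands: [-0.15, 0, 0, -0.1, 0.46, -0.3, 0, 0, -0.2, 0.46, -0.45, 0, 0, -0.3, 0.46, -0.65, 0, 0, -0.4, 0.46, -0.85, 0, 0, -0.5, 0.46, -1.05, 0, 0, -0.6, 0.46, -1.2, 0, 0, -0.7, 0.46, -1.35, 0, 0, -0.75, 0.46, -1.5, 0, 0, -0.75, 0.46, -1.65, 0, 0, -0.75, 0.46, -1.7, 0, 0, -0.75, 0.46, -1.7, 0, 0, -0.75, 0.46]

```text
time: 4.85
tool_pos: [0.563, -0.1296, 0.0099]
orientation: [-179.8, 0.1, 177.4]
wrist_force: [0.6, 0.2, 0.2]
grip_width: 0.05
```

```bash
python3 go.py; python3 - <<'E'
from plant import snapshot
import cv2
i=snapshot('top')[:,:,::-1];cv2.imwrite('pics/top4.png',cv2.resize(i[160:300,270:460],None,fx=4,fy=4,interpolation=cv2.INTER_CUBIC))
E
```

```text
4.85 [ 0.563  -0.1296  0.0099] [-1.7979e+02  1.1000e-01  1.7743e+02] [0.57 0.16 0.24] 0.05
```

View pics/top4.png

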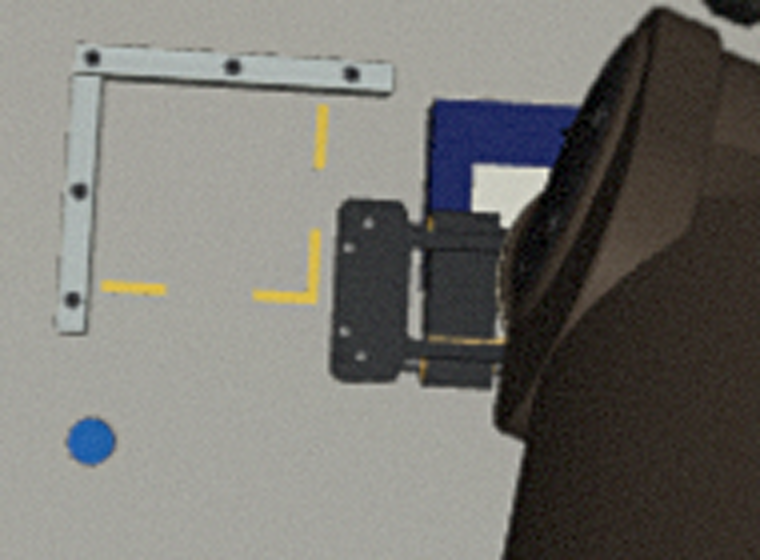

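```bash
python3 - <<'E'
from meas import *
print(edge((433,100),(580,106),(270,160,4)))
E
python3 go.py .53 -.128 .11 177.4 .62 -.30 .11 87.4
```

```text
[-0.046394   -0.20176998  0.01795655]
4.9 [ 0.5627 -0.1296  0.0099] [-1.7979e+02  1.0000e-01  1.7742e+02] [ 0.06  0.24 -0.22] 0.0493
[ 1.3  -0.01 -4.01  0.  ]
[-2.6  -6.72 -3.97 15.  ]
```

Emit:
arm_command:
  commands: [0.6, 0, 0, 0, 0.46, 1.3, 0, 0, 0, 0.46, 1.3, 0, -1.3, 0, 0.74, 1.3, 0, -2.6, 0, 0.74, 1.3, 0, -4, 0, 0.74, 0.7, -0.8, -4, 1.1, 0.74, 0.1, -1.6, -4, 2.2, 0.74, -0.5, -2.4, -4, 3.3, 0.74, -1.1, -3.2, -4, 4.4, 0.74, -1.7, -4, -4, 5.5, 0.74, -1.9, -4, -4, 6.6, 0.74, -1.9, -4, -4, 7.7, 0.74]

```text
time: 5.9
tool_pos: [0.6064, -0.2331, 0.1104]
orientation: [-179.9, 0.3, 130.8]
wrist_force: [-0.2, 0.8, 0.1]
grip_width: 0.0236
```

```bash
python3 go.py .608 -.232 .10 87.4
```

```text
5.9 [ 0.6064 -0.2331  0.1104] [-179.92    0.31  130.81] [-0.17  0.81  0.08] 0.0236
[-0.01  0.08  0.41  7.23]
```

Emit:
arm_command:
  commands: [0, 0, 0, 1.1, 0.74, 0, 0, 0, 2.2, 0.74, 0, 0, 0, 3.3, 0.74, 0, 0, 0, 4.4, 0.74, 0, 0, 0, 5.5, 0.74, 0, 0, 0, 6.6, 0.74, 0, 0.1, 0, 7.2, 0.74, 0, 0.1, 0, 7.2, 0.74]

```text
time: 6.57
tool_pos: [0.6086, -0.2307, 0.1101]
orientation: [179.9, 0.3, 87.5]
wrist_force: [0.3, 0.6, -0.2]
grip_width: 0.0237
```

```bash
python3 go.py .608 -.232 .01 87.4;  python3 - <<'E'
from plant import snapshot
import cv2
i=snapshot('top')[:,:,::-1];cv2.imwrite('pics/top5.png',cv2.resize(i[140:320,270:510],None,fx=3.3,fy=3.3,interpolation=cv2.INTER_CUBIC))
cv2.imwrite('pics/scene5.png',snapshot('scene')[:,:,::-1])
E
```

```text
6.57 [ 0.6086 -0.2307  0.1101] [179.86   0.27  87.47] [ 0.27  0.61 -0.19] 0.0237
[-0.03 -0.03  4.    0.01]
```

View pics/top5.png

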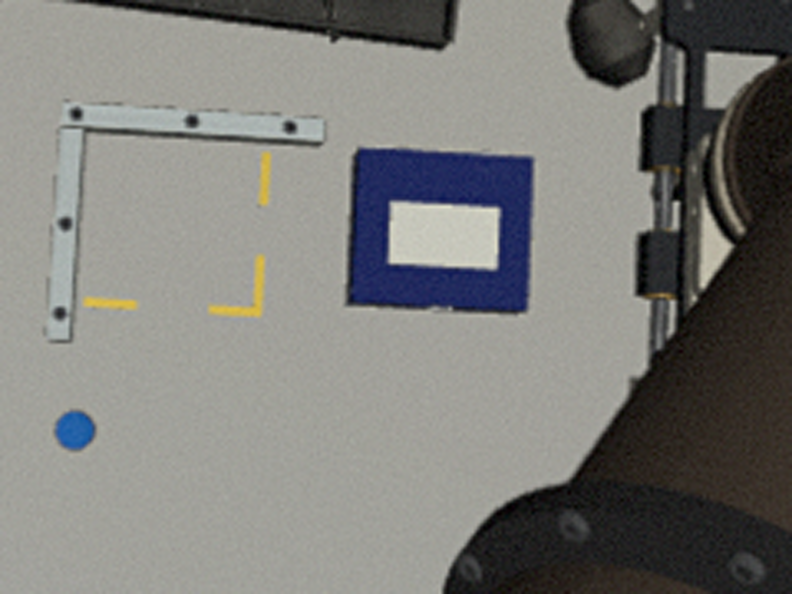

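View pics/scene5.png

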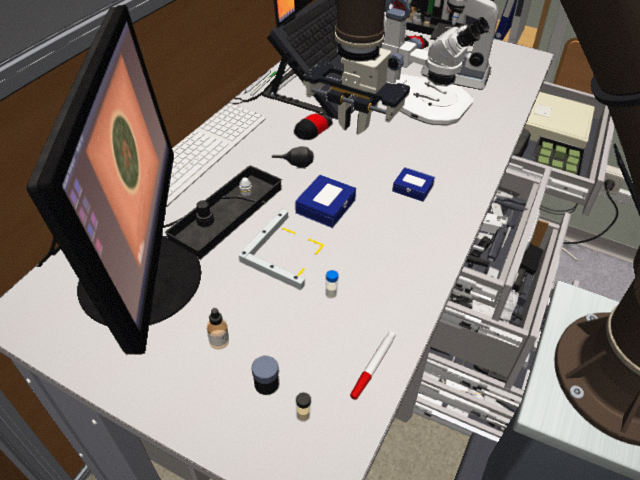

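```bash
python3 - <<'E'
from meas import *
from pa import tcp,units
c=calibration('top')
uv=np.array([[270+(x+.5)/3.3-.5,140+(y+.5)/3.3-.5] for x,y in[(358,149),(533,157),(527,312),(350,304)]])
p,e=fit(c,CASE,uv,[.6,-.13,0]);r=rel(stop,p);print(r,e)
for off in(-.085,-.06): 
    x,y,w=tcp(r*[1,1,0],(-.002,off),90); print(x,y,w,units(x,y,.009,w))
E
```

```text
[-0.04697314 -0.20122788  0.00605474] 0.2880266512696039
0.6118345898414475 -0.21725541532662035 87.40519256470783 [0.58 0.11 4.05 0.06]
0.6129664011886186 -0.19228104840622745 87.40519256470783 [1.58 0.11 4.04 0.06]
```

Emit:
arm_command:
  commands: [0, 0.1, 1, 0, 0.74, 0, 0.1, 2, 0, 0.74, 0, 0.1, 3, 0, 0.74, 0, 0.1, 3.8, 0, 0.74, 0, 0.1, 4.05, 0, 0.74, 0, 0.1, 4.05, 0, 0.74, 0.4, 0.1, 4.05, 0, 0.74, 0.8, 0.1, 4.05, 0, 0.74, 1.1, 0.1, 4.05, 0, 0.74, 1.3, 0.1, 4.05, 0, 0.74, 1.3, 0.1, 4.05, 0, 0.74]

```text
time: 7.58
tool_pos: [0.6132, -0.1968, 0.0094]
orientation: [179.8, 0.2, 87.9]
wrist_force: [-0.7, -0.3, -0.1]
grip_width: 0.024
```

```bash
python3 - <<'E'
from meas import *
from pa import tcp,units
from go import s
print(s['tool_pos'],s['orientation'],s['wrist_force'])
for ry in(-.2,-.15,-.12,-.10,-.08,-.06): 
    x,y,w=tcp([-.0470,ry,0],(-.002,-.059),90); print(ry,x,y,w,units(x,y,.009,w))
E
```

```text
[ 0.61317518 -0.19679758  0.00938239] [179.80694389   0.21655584  87.937681  ] [-0.66174325 -0.26582981 -0.10047934]
-0.2 0.613040430007602 -0.19005423583678258 87.40519256470783 [ 0.27 -0.02  0.01  0.09]
-0.15 0.6153040527019442 -0.14010550199599678 87.40519256470783 [2.27 0.   0.01 0.09]
-0.12 0.6166622263185496 -0.11013626169152531 87.40519256470783 [3.47 0.01 0.   0.09]
-0.1 0.6175676753962865 -0.09015676815521101 87.40519256470783 [ 4.27  0.02 -0.    0.09]
-0.08 0.6184731244740235 -0.0701772746188967 87.40519256470783 [ 5.07  0.03 -0.    0.09]
-0.06 0.6193785735517603 -0.05019778108258238 87.40519256470783 [ 5.87  0.04 -0.01  0.09]
```

Push about 70 mm first, so that I can check the corner clears the end of the back rail.

Emit:
arm_command:
  commands: [0.2, 0, 0, 0.1, 0.74, 0.4, 0, 0, 0.1, 0.74, 0.6, 0, 0, 0.1, 0.74, 0.8, 0, 0, 0.1, 0.74, 1, 0, 0, 0.1, 0.74, 1.2, 0, 0, 0.1, 0.74, 1.4, 0, 0, 0.1, 0.74, 1.6, 0, 0, 0.1, 0.74, 1.8, 0, 0, 0.1, 0.74, 2, 0, 0, 0.1, 0.74, 2, 0, 0, 0.1, 0.74]

```text
time: 8.5
tool_pos: [0.6151, -0.145, 0.0089]
orientation: [179.8, 0.2, 87.4]
wrist_force: [-0.3, 0.3, -0.7]
grip_width: 0.0239
```

```bash
python3 go.py;  python3 - <<'E'
from plant import snapshot
import cv2
i=snapshot('top')[:,:,::-1];cv2.imwrite('pics/top6.png',cv2.resize(i[160:300,270:460],None,fx=4,fy=4,interpolation=cv2.INTER_CUBIC))
E
```

```text
8.5 [ 0.6151 -0.145   0.0089] [1.7983e+02 1.6000e-01 8.7420e+01] [-0.28  0.26 -0.68] 0.0239
```

View pics/top6.png

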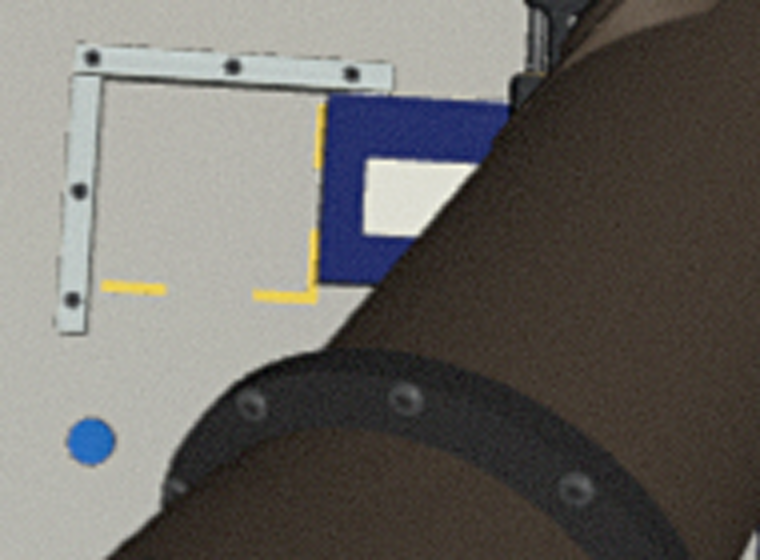

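Emit:
arm_command:
  commands: [0.3, 0, 0, 0, 0.74, 0.6, 0, 0, 0, 0.74, 0.9, 0, 0, 0, 0.74, 1.2, 0, 0, 0, 0.74, 1.5, 0, 0, 0, 0.74, 1.8, 0, 0, 0, 0.74, 2.1, 0, 0, 0, 0.74, 2.4, 0, 0, 0, 0.74, 2.7, 0, 0, 0, 0.74, 3, 0, 0, 0, 0.74, 3.2, 0, 0, 0, 0.74, 3.3, 0, 0, 0, 0.74]

```text
time: 9.55
tool_pos: [0.6188, -0.0618, 0.0086]
orientation: [179.8, 0.1, 87.5]
wrist_force: [0.0, -1.6, 0.1]
grip_width: 0.0239
```

```bash
python3 go.py;  python3 - <<'E'
from plant import snapshot
import cv2
i=snapshot('top')[:,:,::-1];cv2.imwrite('pics/top7.png',cv2.resize(i[160:300,270:460],None,fx=4,fy=4,interpolation=cv2.INTER_CUBIC))
cv2.imwrite('pics/scene7.png',cv2.resize(snapshot('scene')[150:310,220:420,::-1],None,fx=3.7,fy=3.7))
E
```

```text
9.55 [ 0.6188 -0.0618  0.0086] [1.7985e+02 1.4000e-01 8.7470e+01] [ 0.02 -1.55  0.11] 0.0239
```

View pics/top7.png

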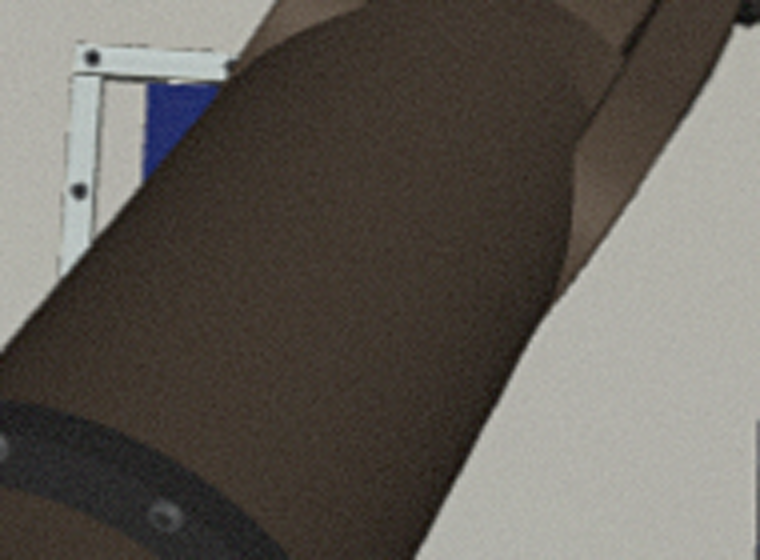

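View pics/scene7.png

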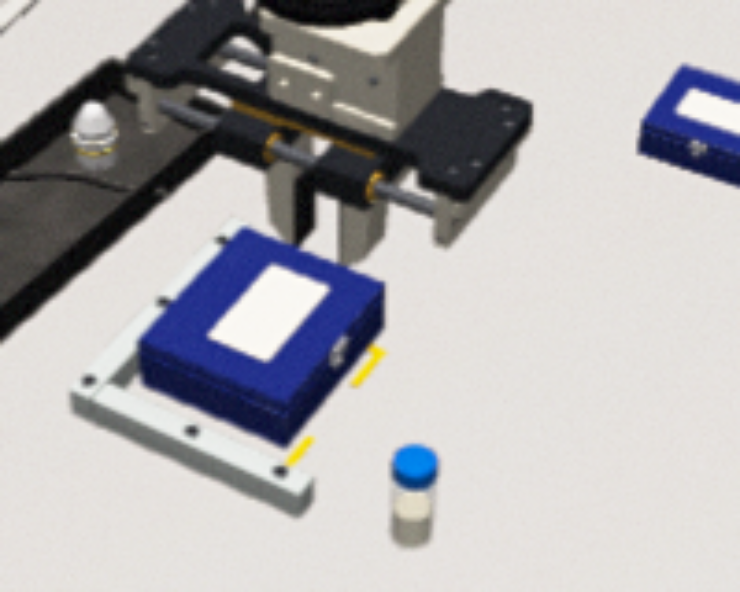

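```bash
python3 - <<'E'
from h import *
c=calibration('top');c2=calibration('scene')
for z in(.02,.04,.06): print(z,unproj(c,[[370,128],[310,113],[345,147]],z)[:,:2].round(3).tolist())
# height: scene silver bulb top (245,178) base~(246,193)
for z in(.03,.045,.06): print(z,unproj(c2,[[245,178],[246,192]],z)[:,:2].round(3).tolist())
E
```

```text
0.02 [[0.771, -0.072], [0.798, 0.04], [0.734, -0.025]]
0.04 [[0.765, -0.07], [0.791, 0.04], [0.729, -0.025]]
0.06 [[0.759, -0.068], [0.785, 0.039], [0.724, -0.024]]
0.03 [[0.79, -0.103], [0.764, -0.066]]
0.045 [[0.779, -0.088], [0.753, -0.051]]
0.06 [[0.768, -0.072], [0.742, -0.037]]
```

Emit:
arm_command:
  commands: [0.2, 0, 0, 0, 0.74, 0.4, 0, 0, 0, 0.74, 0.55, 0, 0, 0, 0.74, 0.65, 0, 0, 0, 0.74, 0.7, 0, 0, 0, 0.74, 0.75, 0, 0, 0, 0.74, 0.75, 0, 0, 0, 0.74]

```text
time: 10.23
tool_pos: [0.6194, -0.0432, 0.0085]
orientation: [179.9, 0.1, 87.5]
wrist_force: [0.4, -0.4, -0.2]
grip_width: 0.0238
```

Emit:
arm_command:
  commands: [0.04, 0, 0, 0, 0.74, 0.08, 0, 0, 0, 0.74, 0.08, 0, 0, 0, 0.74]

```text
time: 10.48
tool_pos: [0.6195, -0.0411, 0.0084]
orientation: [179.9, 0.1, 87.5]
wrist_force: [0.5, -0.3, -0.0]
grip_width: 0.0241
```

```bash
python3 go.py;  python3 - <<'E'
from plant import snapshot
import cv2
i=snapshot('top')[:,:,::-1];cv2.imwrite('pics/top8.png',cv2.resize(i[160:300,270:460],None,fx=4,fy=4,interpolation=cv2.INTER_CUBIC))
cv2.imwrite('pics/scene8.png',cv2.resize(snapshot('scene')[200:300,220:345,::-1],None,fx=6,fy=6,interpolation=cv2.INTER_CUBIC))
E
```

```text
10.48 [ 0.6195 -0.0411  0.0084] [1.7986e+02 1.3000e-01 8.7480e+01] [ 0.46 -0.31 -0.04] 0.0241
```

View pics/scene8.png

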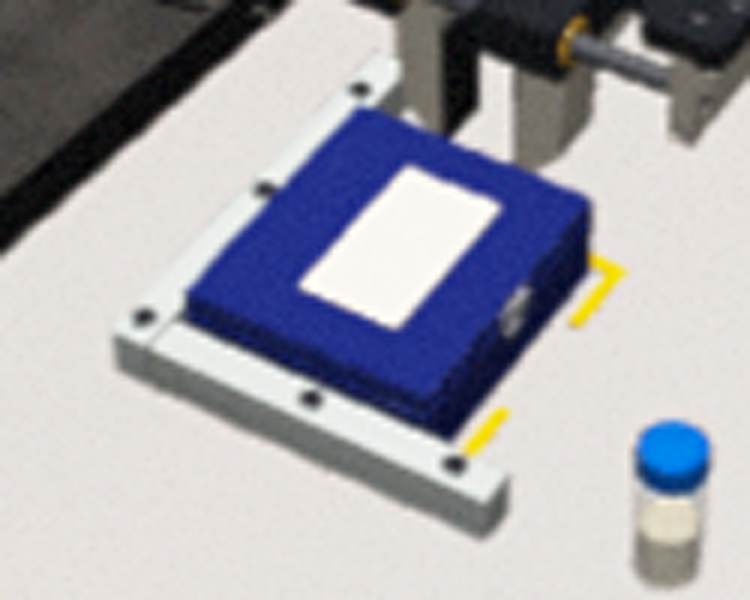

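Emit:
arm_command:
  commands: [0.03, 0, 0, 0, 0.74, 0.06, 0, 0, 0, 0.74, 0.06, 0, 0, 0, 0.74]

```text
time: 10.83
tool_pos: [0.6192, -0.0406, 0.0084]
orientation: [179.9, 0.2, 87.4]
wrist_force: [-1.4, -3.8, 0.8]
grip_width: 0.0241
```

Emit:
arm_command:
  commands: [0.03, 0, 0, 0, 0.74, 0.06, 0, 0, 0, 0.74, 0.06, 0, 0, 0, 0.74]

```text
time: 11.08
tool_pos: [0.6189, -0.0404, 0.0085]
orientation: [179.9, 0.3, 87.4]
wrist_force: [-1.1, -6.3, -0.1]
grip_width: 0.0238
```

```bash
python3 go.py .617 -.07 .0085 87.4 .617 -.07 .11 87.4 .546 .012 .11 177.4
```

```text
11.08 [ 0.6189 -0.0404  0.0085] [179.89   0.28  87.38] [-1.08 -6.27 -0.06] 0.0238
[-1.19 -0.02  0.01 -0.  ]
[-1.2  -0.02 -4.05 -0.  ]
[  1.94  -3.    -4.08 -15.  ]
```

Emit:
arm_command:
  commands: [-0.6, 0, 0, 0, 0.74, -1.2, 0, 0, 0, 0.74, -1.2, 0, -1.4, 0, 0.74, -1.2, 0, -2.8, 0, 0.74, -1.2, 0, -4.1, 0, 0.61, -0.8, -0.4, -4.1, -1.1, 0.61, -0.4, -0.8, -4.1, -2.2, 0.61, 0, -1.2, -4.1, -3.3, 0.61, 0.5, -1.6, -4.1, -4.4, 0.61, 1, -2, -4.1, -5.5, 0.61, 1.5, -2.5, -4.1, -6.6, 0.61, 1.9, -3, -4.1, -7.7, 0.61]

```text
time: 12.08
tool_pos: [0.5457, 0.0132, 0.1107]
orientation: [-179.9, 0.2, 134.0]
wrist_force: [-0.0, 1.1, -0.9]
grip_width: 0.0361
```

```bash
python3 go.py .546 .012 .11 177.4
```

```text
12.08 [0.5457 0.0132 0.1107] [-179.94    0.22  134.  ] [-0.02  1.08 -0.86] 0.0361
[-0.04 -0.02  0.03 -7.23]
```

Emit:
arm_command:
  commands: [0, 0, 0, -1.1, 0.61, 0, 0, 0, -2.2, 0.61, 0, 0, 0, -3.3, 0.61, 0, 0, 0, -4.4, 0.61, 0, 0, 0, -5.5, 0.61, 0, 0, 0, -6.6, 0.61, 0, 0, 0, -7.2, 0.61, 0, 0, 0, -7.2, 0.61]

```text
time: 12.75
tool_pos: [0.5458, 0.014, 0.1109]
orientation: [-179.9, 0.1, 177.4]
wrist_force: [-0.3, -0.4, -0.5]
grip_width: 0.0358
```

```bash
python3 go.py .548 .012 .009 177.4;  python3 - <<'E'
from plant import snapshot
import cv2
i=snapshot('top')[:,:,::-1];cv2.imwrite('pics/top9.png',cv2.resize(i[160:300,270:460],None,fx=4,fy=4,interpolation=cv2.INTER_CUBIC))
cv2.imwrite('pics/scene9.png',cv2.resize(snapshot('scene')[180:310,210:370,::-1],None,fx=4.6,fy=4.6,interpolation=cv2.INTER_CUBIC))
E
```

```text
12.75 [0.5458 0.014  0.1109] [-1.7987e+02  1.3000e-01  1.7740e+02] [-0.35 -0.35 -0.51] 0.0358
[-0.08 -0.07  4.08 -0.  ]
```

View pics/top9.png

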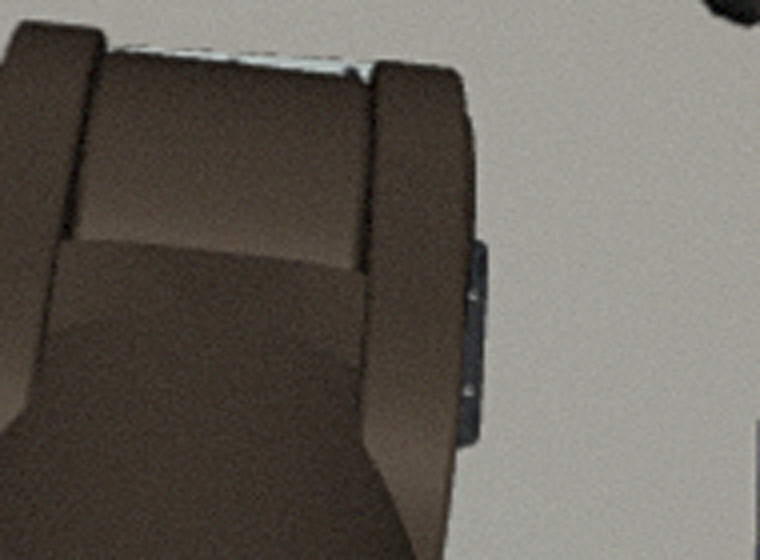

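View pics/scene9.png

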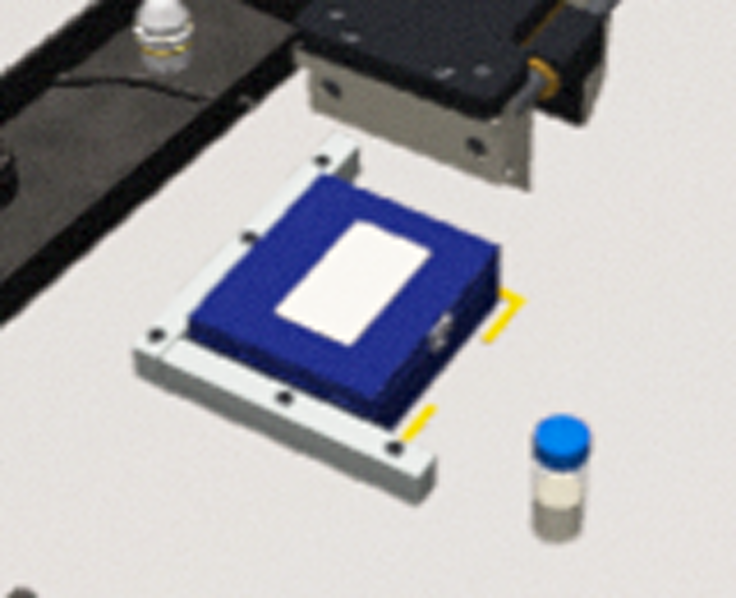

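Emit:
arm_command:
  commands: [0, -0.05, 1, 0, 0.61, 0, -0.05, 2, 0, 0.61, 0, -0.05, 3, 0, 0.61, 0, -0.05, 3.8, 0, 0.61, 0, -0.05, 4.1, 0, 0.61, 0, -0.05, 4.1, 0, 0.61, -0.3, -0.05, 4.1, 0, 0.61, -0.6, -0.05, 4.1, 0, 0.61, -0.9, -0.05, 4.1, 0, 0.61, -1, -0.05, 4.1, 0, 0.61, -1, -0.05, 4.1, 0, 0.61]

```text
time: 13.77
tool_pos: [0.5726, 0.011, 0.0091]
orientation: [-179.9, 0.2, 177.1]
wrist_force: [0.4, -0.0, 0.3]
grip_width: 0.0358
```

Emit:
arm_command:
  commands: [-0.05, 0, 0, 0, 0.61, -0.1, 0, 0, 0, 0.61, -0.15, 0, 0, 0, 0.61, -0.15, 0, 0, 0, 0.61]

```text
time: 14.1
tool_pos: [0.5739, 0.011, 0.0089]
orientation: [-179.9, -0.0, 177.1]
wrist_force: [-7.9, 0.9, 5.6]
grip_width: 0.0362
```

```bash
python3 go.py .5754 .0 .009 177.4;  python3 - <<'E'
from plant import snapshot
import cv2
cv2.imwrite('pics/scene10.png',cv2.resize(snapshot('scene')[180:310,210:370,::-1],None,fx=4.6,fy=4.6,interpolation=cv2.INTER_CUBIC))
E
```

```text
14.1 [0.5739 0.011  0.0089] [-179.88   -0.    177.06] [-7.89  0.86  5.59] 0.0362
[-0.08 -0.43 -0.   -0.06]
```

View pics/scene10.png

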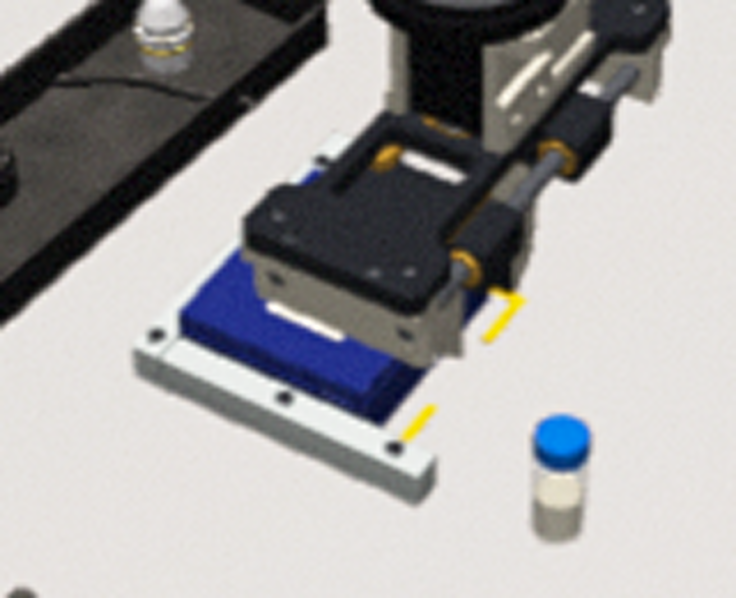

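Emit:
arm_command:
  commands: [-0.05, 0, 0, -0.05, 0.61, -0.1, 0, 0, -0.05, 0.61, -0.1, 0, 0, -0.05, 0.61]

```text
time: 14.4
tool_pos: [0.5738, 0.011, 0.0085]
orientation: [-179.9, -0.3, 177.4]
wrist_force: [-8.7, 0.8, 6.0]
grip_width: 0.0359
```

Emit:
arm_command:
  commands: [0.5, 0, 0, 0, 0.61, 1.1, 0, 0, 0, 0.61, 1.1, 0, -1.4, 0, 0.61, 1.1, 0, -2.8, 0, 0.74, 1.1, 0, -4, 0, 0.74, 0.5, -1.4, -4, 1.1, 0.74, -0.2, -2.8, -4, 2.2, 0.74, -0.8, -4.2, -4, 3.3, 0.74, -1.4, -5.6, -4, 4.4, 0.74, -1.8, -6.5, -4, 5.5, 0.74, -1.8, -6.5, -4, 6.6, 0.74, -1.8, -6.5, -4, 7.7, 0.74]

```text
time: 15.4
tool_pos: [0.6123, -0.1564, 0.1088]
orientation: [-179.7, 0.0, 130.6]
wrist_force: [0.5, 0.5, -1.1]
grip_width: 0.0235
```

```bash
python3 go.py .612 -.14 .11 87.4;  python3 - <<'E'
from plant import snapshot
import cv2
i=snapshot('top')[:,:,::-1];cv2.imwrite('pics/top11f.png',i);cv2.imwrite('pics/top11.png',cv2.resize(i[165:265,275:375],None,fx=6,fy=6,interpolation=cv2.INTER_CUBIC))
cv2.imwrite('pics/scene11.png',cv2.resize(snapshot('scene')[195:295,225:345,::-1],None,fx=6,fy=6,interpolation=cv2.INTER_CUBIC))
E
```

```text
15.4 [ 0.6123 -0.1564  0.1088] [-1.7973e+02  1.0000e-02  1.3063e+02] [ 0.52  0.48 -1.12] 0.0235
[ 0.5   0.42 -0.05  7.2 ]
```

View pics/top11.png

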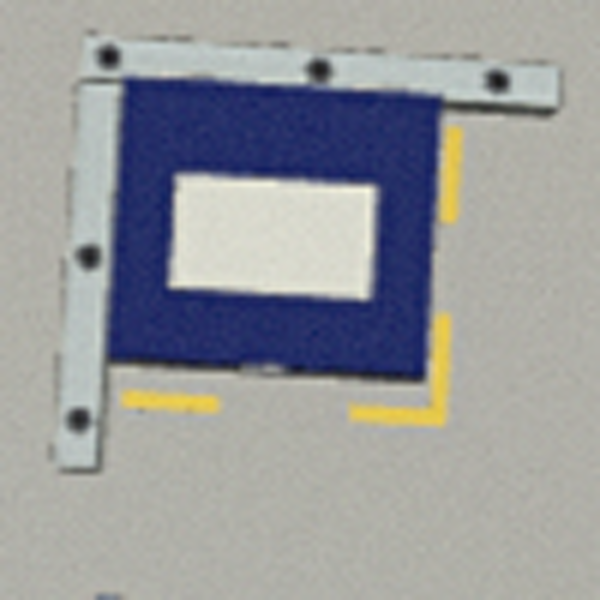

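View pics/scene11.png

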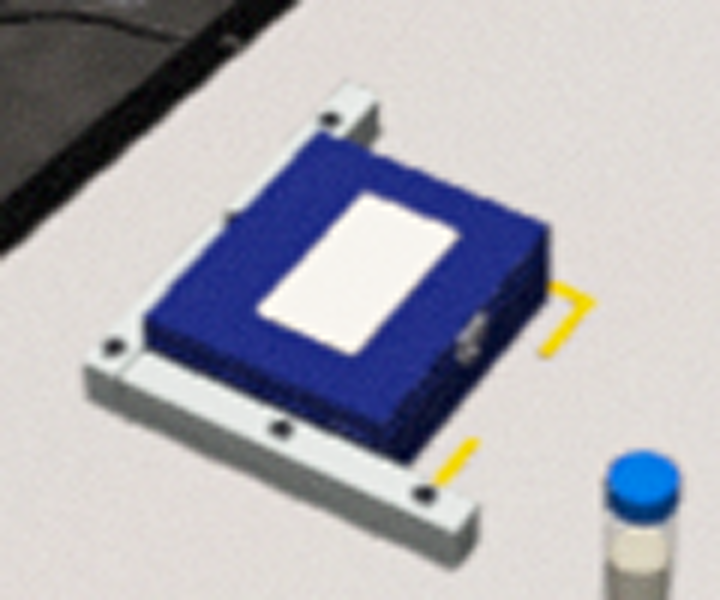

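Both views show the case in the corner: the hinge edge is on the back rail and the left side on the side rail. I'll push once more against the side rail to take up anything left.

Emit:
arm_command:
  commands: [0, 0, 0, 1.1, 0.74, 0.2, 0.2, 0, 2.2, 0.74, 0.4, 0.4, 0, 3.3, 0.74, 0.6, 0.5, 0, 4.4, 0.74, 0.8, 0.7, 0, 5.5, 0.74, 1, 0.9, 0, 6.6, 0.74, 1.2, 1, 0, 7.2, 0.74, 1.2, 1, 0, 7.2, 0.74]

```text
time: 16.17
tool_pos: [0.6114, -0.1125, 0.108]
orientation: [-179.7, 0.1, 88.0]
wrist_force: [0.8, 0.4, -0.5]
grip_width: 0.0239
```

```bash
python3 go.py .617 -.075 .11 87.4 .617 -.075 .0085 87.4 .619 -.045 .0085 87.4
```

```text
16.17 [ 0.6114 -0.1125  0.108 ] [-1.7972e+02  1.0000e-01  8.8020e+01] [ 0.82  0.44 -0.47] 0.0239
[ 1.51  0.17 -0.08  0.1 ]
[1.51 0.19 3.98 0.1 ]
[2.71 0.23 3.97 0.1 ]
```

Emit:
arm_command:
  commands: [0.8, 0.2, 0, 0.1, 0.74, 1.5, 0.2, 1, 0.1, 0.74, 1.5, 0.2, 2, 0.1, 0.74, 1.5, 0.2, 3, 0.1, 0.74, 1.5, 0.2, 3.8, 0.1, 0.74, 1.5, 0.2, 4, 0.1, 0.74, 1.5, 0.2, 4, 0.1, 0.74, 1.9, 0.2, 4, 0.1, 0.74, 2.3, 0.2, 4, 0.1, 0.74, 2.6, 0.2, 4, 0.1, 0.74, 2.75, 0.2, 4, 0.1, 0.74, 2.75, 0.2, 4, 0.1, 0.74]

```text
time: 17.17
tool_pos: [0.6189, -0.0418, 0.0083]
orientation: [-179.8, 0.0, 87.6]
wrist_force: [-0.2, 0.2, -0.2]
grip_width: 0.0237
```

Emit:
arm_command:
  commands: [0.05, 0, 0, 0, 0.74, 0.1, 0, 0, 0, 0.74, 0.15, 0, 0, 0, 0.74, 0.15, 0, 0, 0, 0.74]

```text
time: 17.5
tool_pos: [0.6191, -0.0404, 0.0088]
orientation: [-179.8, 0.2, 87.5]
wrist_force: [-0.6, -5.9, 1.7]
grip_width: 0.0238
```

Emit:
arm_command:
  commands: [-0.5, 0, 0, 0, 0.74, -1.2, 0, 0, 0, 0.74, -1.2, 0, -1.4, 0, 0.74, -1.5, 0, -2.8, 0, 0.74, -2.5, 0, -4, 0, 0.74, -3.5, 0, -4.2, 0, 0.74, -4.5, 0, -4.2, 0, 0.74, -5.5, 0, -4.2, 0, 0.74, -6.5, 0, -4.2, 0, 0.74, -6.5, 0, -4.2, 0, 0.74]

```text
time: 18.33
tool_pos: [0.6104, -0.2101, 0.1154]
orientation: [-179.9, 0.4, 87.1]
wrist_force: [-0.6, 0.7, 0.6]
grip_width: 0.024
```

```bash
python3 go.py;  python3 - <<'E'
from plant import snapshot
import cv2
i=snapshot('top')[:,:,::-1];cv2.imwrite('pics/top12f.png',i);cv2.imwrite('pics/top12.png',cv2.resize(i[165:265,275:375],None,fx=6,fy=6,interpolation=cv2.INTER_CUBIC))
cv2.imwrite('pics/scene12f.png',snapshot('scene')[:,:,::-1])
E
```

```text
18.33 [ 0.6104 -0.2101  0.1154] [-179.87    0.42   87.06] [-0.65  0.73  0.65] 0.024
```

View pics/top12.png

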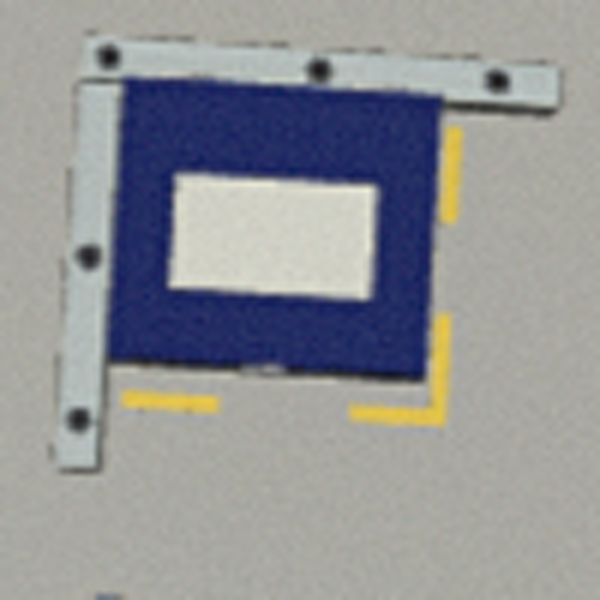

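View pics/scene12f.png

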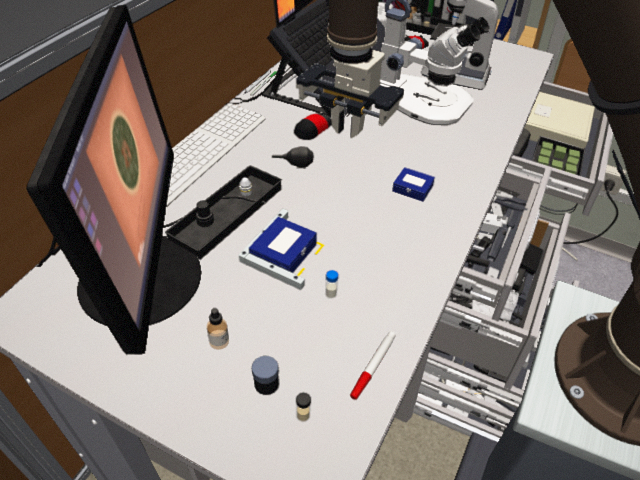

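```bash
python3 - <<'E'
from meas import *
c=calibration('top')
k=lambda L:np.array([[275+(x+.5)/6-.5,165+(y+.5)/6-.5] for x,y in L])
p,e=fit(c,CASE,k([(123,78),(444,97),(426,381),(107,362)]),[.63,.02,0]);print('rel',rel(stop,p),e)
# tape inner edges
T=unproj(c,k([(171,392),(437,370),(448,170)]),0.0)
for t in T: print('tape',rel(stop,[t[0],t[1],0])[:2])
a=cv2.imread('pics/top0.png').astype(int);b=cv2.imread('pics/top12f.png').astype(int)
d=(np.abs(cv2.blur(a.astype('float32'),(3,3))-cv2.blur(b.astype('float32'),(3,3))).max(2)>30).astype('uint8')
n,_,st,_=cv2.connectedComponentsWithStats(d)
print([s.tolist() for s in st[1:] if s[4]>6])
a=cv2.imread('pics/scene0.png').astype('float32');b=cv2.imread('pics/scene12f.png').astype('float32')
d=(np.abs(cv2.blur(a,(3,3))-cv2.blur(b,(3,3))).max(2)>30).astype('uint8')
n,_,st,_=cv2.connectedComponentsWithStats(d)
print([s.tolist() for s in st[1:] if s[4]>6])
E
```

```text
rel [-0.04331601 -0.04938513 -0.00457412] 0.4984517594392628
tape [-0.09296669 -0.01943807]
tape [-0.08154385 -0.10207217]
tape [-0.01841519 -0.10230345]
[[103, 0, 189, 134, 9906], [613, 0, 27, 24, 426], [116, 8, 13, 9, 67], [101, 8, 539, 447, 144194], [522, 14, 10, 13, 89], [534, 15, 56, 24, 1002], [535, 33, 19, 23, 237], [566, 59, 12, 4, 31], [566, 65, 9, 17, 108], [282, 78, 48, 18, 268], [331, 95, 16, 4, 27], [144, 118, 3, 3, 9], [365, 122, 9, 7, 49], [615, 123, 5, 5, 15], [458, 145, 3, 5, 8], [457, 152, 5, 14, 49], [472, 154, 15, 15, 109], [633, 154, 7, 11, 48], [52, 357, 4, 3, 7], [602, 368, 6, 28, 82], [360, 373, 11, 2, 16], [425, 372, 19, 18, 204], [457, 372, 36, 4, 63], [310, 377, 18, 17, 80], [334, 377, 15, 17, 51], [500, 380, 16, 4, 37], [466, 388, 6, 4, 13], [544, 392, 46, 6, 200], [536, 394, 7, 4, 16], [397, 397, 8, 5, 21], [530, 401, 85, 48, 791], [400, 403, 131, 22, 1663], [439, 402, 27, 2, 45], [474, 402, 8, 1, 8], [431, 415, 12, 1, 12], [444, 414, 18, 2, 25], [507, 416, 57, 6, 185], [436, 425, 19, 3, 32], [457, 425, 4, 2, 7], [410, 426, 24, 2, 29], [380, 433, 107, 22, 761], [271, 436, 5, 9, 16], [487, 436, 60, 19, 336], [261, 445, 9, 10, 49], [449, 445, 13, 5, 43], [395, 446, 46, 5, 115], [444, 446, 4, 3, 9], [409, 451, 68, 6, 285], [478, 451, 35, 4, 93], [536, 450, 5, 6, 11], [153, 457, 316, 23, 5149], [414, 459, 15, 2, 16], [470, 460, 60, 20, 292], [616, 461, 24, 9, 160], [508, 473, 3, 4, 7], [323, 479, 9, 1, 9]]
[[364, 0, 15, 18, 177], [552, 0, 88, 219, 9110], [326, 34, 52, 21, 365], [343, 37, 6, 2, 9], [350, 38, 8, 2, 15], [316, 49, 89, 90, 3378], [300, 73, 9, 7, 27], [316, 72, 18, 7, 43], [295, 76, 25, 25, 313], [334, 99, 12, 5, 24], [329, 100, 5, 6, 12], [330, 106, 15, 28, 290], [325, 185, 67, 57, 2056], [248, 216, 70, 58, 2109], [630, 243, 10, 36, 241], [632, 464, 8, 16, 82]]
```

```bash
python3 -c "
from plant import workorder
print(workorder.finish_job())"
```

```text
the job is handed in; nothing more can be done
None
```

The dark-blue case is in the corner stop, with its hinge side against the back rail and its left side against the side rail. I handed the job in at about 18.4 s; `finish_job` reports no verdict.

**What I did:** I chose the larger of the two blue cases and pushed it only with the fingers. I pushed it forward while turning it to the stop's yaw, then left to the side rail. Then I pushed it forward to the back rail and left once more. The fingers are backed off and touch nothing.

**Last checks:**
- **Contact:** the push met firm resistance at both rails, about 6 N at the side rail and 8–9 N at the back rail. The second push left stopped at the same place as the first. Both rails gave the same 11.3 mm distance from tool tip to case face.
- **Camera fit:** the case's origin is at (-43.3, -49.4) mm in the stop's frame, with a yaw of -0.005 rad. The target is (-42, -49) mm, so it reads 1.3 mm short of the back rail. That is within the 2 mm calibration error, and I trusted the contact evidence.
- **Other items:** comparing the first and last scene pictures, only the case and the arm changed, so the vials, bottle, canister, blower and pen are where they were. The same comparison in the top view was no use because much of the picture had changed.
- **One oddity:** the back-rail push also showed about 6 N upward on the tool. I took this as friction at the fingertips and did not check it further.

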